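# Service reset of a validator head by its two-key chord

## Robot

A 7-joint arm with a two-finger parallel gripper is mounted at the origin on the work surface. World frame = base frame: x ahead of the robot, y to its left, z up, the work surface at z = 0. Lengths are in mm, angles in rad, forces in N, time in s.
With the tool pointing down it reaches from about 425 to 925 mm from the base axis. Payload 6.8 kg.
Tool frame: the origin (TCP) lies between the finger pads; the fingertips stand tcp_to_tips ahead of it and the grasp point (between the pads) lies 8 mm behind it (tcp_to_tips is the distance from the TCP to the fingertips, in mm); z points along the fingers, y is the direction in which the jaws open and shut (so a half turn about z gives the same grasp; the last joint's range is limited). The gripper opens to 85 mm and grips with 20 to 120 N. Pads are 22 mm wide; open, the fingers measure 114 mm over their backs; the gripper's body (76 mm by 85 mm) begins 54 mm behind the grasp point. The pads swing forward as they close: fully open they stand 13 mm farther back than shut.
Start: joints at [-1.382, 0.477, 0.022, 1.555, -0.011, 1.109, -0.083], TCP at [197.408, 645.505, 242.308] pointing down, gripper open.
Joint ranges: [-2.96, 2.96], [-0.34, 2.1], [-1.41, 1.46], [0.24, 2.44], [-1.37, 4.51], [0.17, 1.92], [-2.96, 2.96]. Speed limits (rad/s): [2.39, 2.39, 3.14, 3.14, 3.14, 3.14, 3.14].

## Interface

Orientations are given as a rotation vector (axis times angle).
In Python, from station import get_obs, snapshot, close_job, tcp_to_tips gives the robot as it stands.
- The arm moves only by the tool move_arm, never from a script. Its argument "series" is a list of rows, each a list of 6 numbers: the shift along the world's x, y, z in m, then the turn, a rotation vector about the world's x, y, z in rad. In form: [[x, y, z, rx, ry, rz], ...]. A call has exactly 5 rows; each row is the pose to reach, as a shift and turn from the pose commanded when the call began; what a row does not reach only later rows make up. A row lasts 1/12 s, in which the tool goes at most 41.7 mm and 7.16 degrees, less where a joint would pass 70% of its speed; a pose out of reach is approached as far as the arm can. A call with a gripper value outside its range is refused whole. "hand" is the closure, from 0 (fully open) to 1 (shut), set as the call begins (left out, the last holds). The fingers move at their own pace and stop on an object; the grip force is fixed at half the most. Time passes only in rows, so rows that repeat a pose let the fingers close, or fill a call up. It gives the time, the measured TCP pose, the force and the opening at its end, in the units of the state.
- get_obs(): the state, without advancing time (a new reading comes with each control period).
- snapshot(name): name is "scene" or "top"; returns a dict with "pixels" (420x560x3 uint8, blue, green, red), "range_z" (420x560 float32, mm along the optical axis (not along the pixel's ray), 0 where there is no reading), "vfov" (degrees; the focal length in pixels is half the picture's height over the tangent of half this angle, whatever the lens; pixels are square), "cx", "cy" (the principal point, pixels), "dist_coeffs" ([k1, k2, p1, p2, k3] as OpenCV has them; the pictures are not rectified), "cam_to_world" (4x4, takes a point from camera to world coordinates). Camera axes: x right, y up, looking along -z (the intrinsics and any distortion apply to the point x, -y, -z); pixel columns grow to the right and rows downward; lengths in mm; the calibration is good to about 2 mm. A picture is of the moment at which its call begins.
- close_job(): hands the job in, once; it reports no verdict.
The state is a dict: "time": time; "joint_pos": joint angles; "qd": joint speeds; "joint_efforts": joint torques, N m; "tool_pos": TCP position; "orientation": TCP orientation; "ft_force": force on the tool from outside, world axes, zero at the start; "wrist_torque": the same for the moment, N m; "finger_gap": finger opening in mm.
Only numpy, scipy, OpenCV 4.12 (cv2) and the standard library are available. Lean on these libraries where they do the work, as an engineer would, in place of code of your own. Each camera call takes 0.05 s, during which the arm holds its last target. There are 200 camera calls.

## Task

Push the toggle lever on the small switch box over to its other side, away from the robot. Then, with one fingertip on each, press the two round keys of the validator's keypad down together, hold both fully down for three seconds, and let go, leaving the lever over and backing clear. Press no square key, never press one round key alone, grip or lift nothing, and leave the two boxes and everything else where they are.

Things in the scene. Friction and masses are not known exactly. Their poses are not given: they have to be found in the camera images.
- unit: Validator head: loose 3 kg grey cast housing 150 x 180 x 50 mm (x, y, z); orange keys on a dark plate on top. Origin at the centre of its underside, z up, x away from the robot (turned up to 0.45 rad), y to the left along the key rows. Near row, x = -22 mm: round keys at y = +30 and -30 mm, a small square key between. Far row, x = +24 mm: square keys at y = +30, 0, -30 mm
- round_left_top (a point): Centre of the flat top of the left round key: 22 mm in diameter, top 10 mm above the housing (60 mm above the bench) when up, 4 mm above the housing when fully down
- round_right_top (a point): Centre of the flat top of the right round key, same as the left, 60 mm from it centre to centre
- round_left (a joint): Travel of the left round key, m: 0 up, 0.006 fully down. Straight down; its spring takes 1 N to start and 4 N fully down, and returns it when let go. Counts as down beyond 0.0045
- round_right (a joint): Travel of the right round key, the same
- square_mid (a joint): Travel of the square key (12 x 12 mm, top 5 mm above the housing) midway between the round keys, m: 0 up, 0.003 down. Leave it alone
- square_far_left (a joint): Travel of the left square key of the far row (16 x 16 mm, top 5 mm above the housing), m: 0 up, 0.003 down. Leave it alone
- square_far_mid (a joint): The same, middle key of the far row
- square_far_right (a joint): The same, right key of the far row
- switch_box: Service switch box, a loose 1.5 kg grey cast box 75 x 75 x 50 mm, to the left or to the right of the validator, with a chrome hexagon nut (32 mm, 7 mm high) on its top from which a steel toggle lever stands. Origin at the centre of its underside, z up, x (away from the robot, turned up to 0.4 rad either way) is the direction in which the lever is pushed over
- lever_tip (a point): Centre of the 13 mm ball at the lever's end, 44 mm from the pivot; the pivot is on the box's z axis, 59 mm above the bench. The lever is 8 mm thick. At its start the ball is up to 19 mm to the robot's side of the pivot and 99 to 103 mm above the bench
- lever (a joint): Lever angle, rad: 0 leans 0.45 rad towards the robot's side (box -x), 0.45 upright, 0.9 leans fully over to box +x, against a stop. Friction holds it where it is left (about 1.2 N at the ball moves it). Starts at 0 to 0.25; over beyond 0.75
- weight: Brass bench weight, round, 60 mm across, 76 mm high, with a grip knob, on the other side of the validator from the switch box; origin at the centre of its underside. Leave it
- nut: Loose chrome hexagon nut, 30 mm across, 12 mm high, between robot and validator; origin at the centre of its underside. Leave it
- screwdriver: Screwdriver, 190 mm long, lying beyond the validator. Leave it
- parts_tray: Grey divided tray 120 x 160 x 40 mm on the left, farther back; origin at the centre of its underside. Leave it
- loose_board: Spare circuit board 100 x 80 x 4 mm lying flat on the right, farther back, with parts up to 13 mm high; origin at the centre of its underside. Leave it
- spray: Upright aluminium bottle, 44 mm across, 140 mm high, beyond the validator on the right; origin at the centre of its underside. Leave it
Not all that is in view belongs to the job. Leave any brown look-alike of the unit alone.

How it is judged (in metres and radians):
On the way, in this order (a step that is already met when the one before it is completed fails the run):
1. the toggle lever is pushed over (value of joint lever above 0.75 rad and value of joint each of round_left, round_right below 0.002 m), for 0.1 s.
2. both round keys are held down together for three seconds with the lever over (value of joint lever above 0.75 rad and value of joint each of round_left, round_right above 0.0045 m), for 2.8 s.
At the end, for the whole second after the job is handed in: The lever is over (beyond 0.75 rad), both round keys have been held down together beyond 4.5 mm for 2.8 s after that and are now up again (within 1.2 mm), as are the square keys; both boxes and all bystanders are at rest within 20 mm of where they began (value of joint lever above 0.75 rad and value of joint each of round_left, round_right, square_mid, square_far_left, square_far_mid, square_far_right below 0.0012 m and distance of each of unit, switch_box, weight, nut, screwdriver, parts_tray, loose_board, spray from where it was at the start of the episode below 0.02 m and linear speed of each of unit, switch_box below 0.02 m/s); the robot touches nothing.
It fails at once if one round key is pressed (4 mm) while the other is still up (under 1 mm) ((value of joint round_left above 0.004 m and value of joint round_right below 0.001 m) or (value of joint round_right above 0.004 m and value of joint round_left below 0.001 m)).
It fails at once if a square key is pressed (beyond 2 mm) (value of joint any of square_mid, square_far_left, square_far_mid, square_far_right above 0.002 m).
It fails at once if a box or a bystander is shoved or carried more than 20 mm (distance of any of unit, switch_box, weight, nut, screwdriver, parts_tray, loose_board, spray from where it was at the start of the episode above 0.02 m).
It fails at once if the validator, the switch box, the weight or the nut is lifted (10 mm) or tipped (0.15 rad) (height (world z) of any of unit, switch_box, weight, nut above 0.01 m or angle between any of unit, switch_box, weight's own z axis and vertical above 0.15 rad).
It also fails if it takes over 51 s, if anything falls off the work surface, if the arm or the gripper's body presses on something with over 40 N, if the wrist force passes 120 N, or if a joint passes its speed limit or range.

## Working session

There is one attempt and no reset: what is moved stays moved. The work goes in short steps, Python scripts to look and compute and a tool call to move; the robot and the scene stay as the last step left them, time stands still between calls to the robot, and variables do not carry over. Pictures are saved under pics/ and viewed, about 8 in all and at most 12, crops included, and the job is handed in when it is done.

Besides the shell and the picture viewer there is one more tool, called after "Call:" by a JSON object that holds its "name" and its "arguments". move_arm: Moves the arm, as the interface text tells. Its arguments: {"type":"object","properties":{"series":{"type":"array","items":{"type":"array","items":{"type":"number"}}},"hand":{"type":"number"}},"required":["series"]}

```bash
mkdir -p pics; ls
cat > h.py <<'E'
import numpy as np, cv2
from station import *
def cam(s):
    h,w=s["pixels"].shape[:2]; f=h/2/np.tan(np.radians(s["vfov"])/2)
    return np.array([[f,0,s["cx"]],[0,f,s["cy"]],[0,0,1.]]),np.array(s["dist_coeffs"],float)
def world(s):
    K,d=cam(s); h,w=s["pixels"].shape[:2]
    u,v=np.meshgrid(np.arange(w),np.arange(h))
    p=cv2.undistortPoints(np.stack([u,v],-1).reshape(-1,1,2).astype(float),K,d).reshape(h,w,2)
    z=s["range_z"]; P=np.stack([p[...,0]*z,-p[...,1]*z,-z,np.ones_like(z)],-1)
    W=(P@np.array(s["cam_to_world"]).T)[...,:3]; W[z<=0]=np.nan
    return W
E
python3 - <<'E'
from h import *
o=get_obs(); print(o, tcp_to_tips if not callable(tcp_to_tips) else tcp_to_tips())
for n in("scene","top"):
    s=snapshot(n); cv2.imwrite(f"pics/{n}0.png",s["pixels"]); np.save(f"{n}0.npy",world(s)); print(n,s["vfov"],s["cx"],s["cy"],s["dist_coeffs"],np.round(s["cam_to_world"],3))
E
```

```text
pics
{'time': 0.0, 'joint_pos': array([-1.38210497,  0.47779743,  0.02232566,  1.55645379, -0.01149332,
        1.10930405, -0.08305973]), 'qd': array([-8.15174225e-04, -1.19904028e-03, -3.21258656e-04, -1.37473517e-03,
        1.36423988e-03, -1.70709603e-05, -2.04041005e-03]), 'joint_efforts': array([-5.32386675e-04, -5.96441817e+01,  1.60782225e+00, -2.81197429e+01,
        1.25022573e-02,  9.33405769e-03, -5.27384813e-06]), 'tool_pos': array([197.24433773, 644.93649569, 241.32623752]), 'orientation': array([-4.64349165e-01, -3.10694730e+00,  2.87372911e-03]), 'ft_force': array([-0.50783485,  0.15121296, -0.01368416]), 'wrist_torque': array([ 0.03087427,  0.00526446, -0.04753427]), 'finger_gap': 85.34556371895361} 11.0
scene 47.079639242807374 280.00894162595864 213.83810895668827 [-0.12029495  0.          0.          0.          0.        ] [[-6.990000e-01 -5.660000e-01  4.370000e-01  1.208793e+03]
 [ 7.150000e-01 -5.560000e-01  4.240000e-01  7.155990e+02]
 [ 3.000000e-03  6.090000e-01  7.930000e-01  1.335107e+03]
 [ 0.000000e+00  0.000000e+00  0.000000e+00  1.000000e+00]]
top 47.83564992877944 289.18954113955436 216.23151099405408 [0.03484892 0.         0.         0.         0.        ] [[ 1.20000e-02  9.80000e-01 -1.96000e-01  2.76268e+02]
 [-1.00000e+00  7.00000e-03 -2.40000e-02  2.42950e+01]
 [-2.20000e-02  1.96000e-01  9.80000e-01  1.32017e+03]
 [ 0.00000e+00  0.00000e+00  0.00000e+00  1.00000e+00]]
```

View pics/top0.png

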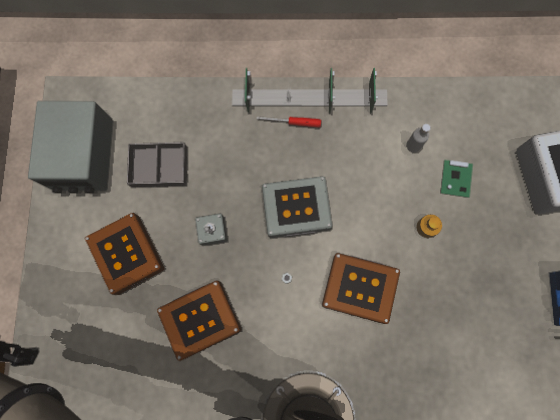

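View pics/scene0.png

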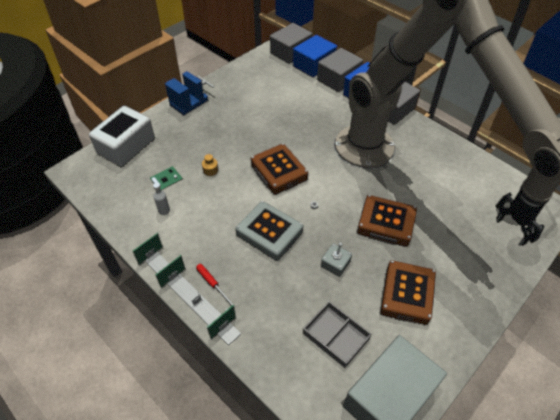

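The grey validator is at top (297,207), with its two round keys near (287,213) and (309,211). The switch box with the lever is at (210,229). The look-alikes are the brown units at (124,253), (199,320) and (361,288), plus the loose nut at (287,278) and the weight at (430,225). I choose the grey one and will measure it and check it in one close crop.

Run:
```python
from h import *
W=np.load("top0.npy"); I=cv2.imread("pics/top0.png")
S=np.load("scene0.npy"); J=cv2.imread("pics/scene0.png")
print("bench z",np.nanmedian(W[240:260,330:350,2]), np.nanmedian(S[200:220,350:370,2]))
def keys(I,W,x0,x1,y0,y1):
    m=np.zeros(I.shape[:2],np.uint8); b,g,r=[I[...,k].astype(int) for k in range(3)]
    m[(r>120)&(r-b>90)]=1; mm=np.zeros_like(m); mm[y0:y1,x0:x1]=m[y0:y1,x0:x1]
    n,l,st,c=cv2.connectedComponentsWithStats(mm)
    for i in range(1,n):
        if st[i,4]>8: print(c[i].round(1),st[i,4],np.nanmedian(W[l==i],0).round(1),np.nanmean(W[l==i],0).round(1))
keys(I,W,255,340,175,240); print(); keys(J,S,232,310,195,260)
def rect(W,box,lo,hi):
    x0,x1,y0,y1=box; P=W[y0:y1,x0:x1].reshape(-1,3); P=P[(P[:,2]>lo)&(P[:,2]<hi)]
    r=cv2.minAreaRect(P[:,:2].astype(np.float32)); print(len(P),r,P[:,2].mean())
rect(W,(250,345,165,250),44,66); rect(W,(190,235,205,255),42,54)
rect(S,(225,312,190,265),44,66); rect(S,(315,360,240,280),42,54)
for W_,b in((W,(190,235,205,255)),(S,(315,360,225,280))):
    P=W_[b[2]:b[3],b[0]:b[1]].reshape(-1,3); Q=P[P[:,2]>68]; print(len(Q)); print(Q[np.argsort(-Q[:,2])][:25].round(1))
a=cv2.resize(I[165:260,185:345],None,fx=5,fy=5,interpolation=cv2.INTER_CUBIC);cv2.imwrite("pics/c1.png",a)
```

```text
bench z 0.47264339055755045 3.370874373244078
[306.2 194.9] 28 [589.4   9.5  54.7] [589.5   8.9  55.3]
[284.5 197.6] 31 [581.7  67.3  55.7] [581.7  68.4  54.9]
[295.4 196.3] 31 [586.5  39.7  54.1] [585.9  38.8  54. ]
[308.2 210.7] 45 [543.8   3.9  60.1] [544.3   3.3  59.6]
[286.5 213.4] 48 [536.7  62.3  59.8] [536.6  62.4  59.2]
[297.5 212.5] 16 [539.5  33.8  55. ] [539.8  32.8  55.3]

[265.8 215.1] 30 [543.    4.4  60. ] [543.2   3.9  59.4]
[273.  220.2] 10 [539.   35.   55.6] [539.1  33.7  55.1]
[280.1 223.8] 32 [534.3  62.1  58.3] [534.9  62.6  58.6]
[257.1 225. ] 22 [589.6  10.5  55.2] [589.4  10.1  54.6]
[264.5 229.5] 20 [585.5  40.3  55.2] [585.5  40.7  55.2]
[272. 234.] 21 [581.8  70.5  55.5] [581.   70.8  55.2]
3315 ((561.042724609375, 35.19563293457031), (148.80465698242188, 179.27308654785156), 8.207369804382324) 50.73336388230884
605 ((495.0757751464844, 271.111572265625), (75.55924987792969, 74.76239013671875), 10.875555038452148) 49.265368170958666
1944 ((559.5596923828125, 38.875633239746094), (152.47373962402344, 181.35203552246094), 9.074641227722168) 51.1326256976108
[... 419 characters left out ...]
7]
 [484.1 263.  104.2]
 [478.9 270.8 103.1]
 [486.9 273.9 102.9]
 [487.5 264.   99.9]
 [482.2 274.3  99.5]
 [492.6 266.8  86.2]
 [492.4 266.9  71.6]
 [495.2 267.   71.5]]
32
[[485.8 271.3 110.2]
 [486.2 275.7 109.8]
 [487.8 273.2 108.8]
 [484.2 266.1 108.6]
 [489.1 266.3 108.5]
 [486.5 268.2 107.9]
 [481.9 272.5 107.4]
 [490.4 267.7 105.8]
 [487.6 269.5 104.7]
 [479.5 266.8 104.5]
 [484.9 275.6 102.8]
 [487.  273.3 102.6]
 [487.3 270.   99.4]
 [492.  270.   98.9]
 [487.4 270.7  94.7]
 [485.1 272.8  94.5]
 [486.5 265.9  94.3]
 [488.7 272.1  92. ]
 [490.2 269.5  90.9]
 [489.9 273.5  89.2]
 [490.8 270.5  87. ]
 [492.  267.7  85.3]
 [494.7 270.   85.1]
 [491.7 271.7  83.6]
 [496.5 271.8  83.3]]
```

View pics/c1.png

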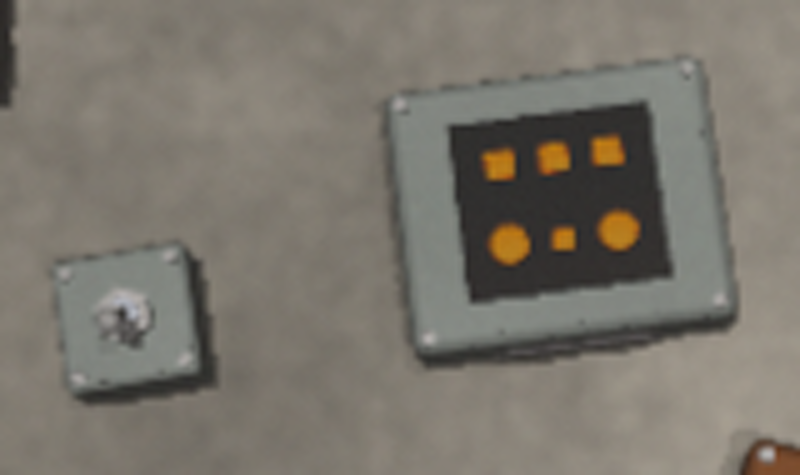

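The crop confirms the grey unit (round keys at (509,243) and (618,230)) and the switch box with its lever leaning to the robot's side (125,310). The sizes and heights fit: 60 mm top and spacing, 149x179 and 75x75 outlines. I estimate the unit yaw at about 0.145, the box at about (495.5, 272) with yaw 0.19, and the ball at about (484.5, 269, 102). Next I set out to a point behind the lever.

Call:
{"name": "move_arm", "arguments": {"hand": 1, "series": [[0.02,-0.032,0,0,0,0.1],[0.04,-0.064,0,0,0,0.2],[0.06,-0.096,0,0,0,0.3],[0.08,-0.128,0,0,0,0.4],[0.1,-0.16,0,0,0,0.487]]}}

```text
time: 0.52
tool_pos: [298.0, 483.6, 241.9]
orientation: [0.306, -3.126, 0.001]
ft_force: [0.2, 0.1, 0.3]
finger_gap: 25.2
```

Call:
{"name": "move_arm", "arguments": {"series": [[0.02,-0.032,0,0,0,0],[0.04,-0.064,0,0,0,0],[0.06,-0.096,0,0,0,0],[0.08,-0.128,0,0,0,0],[0.1,-0.16,0,0,0,0]]}}

```text
time: 0.93
tool_pos: [397.9, 323.5, 242.1]
orientation: [0.298, -3.127, 0.0]
ft_force: [0.5, -0.5, -0.1]
finger_gap: -0.0
```

Call:
{"name": "move_arm", "arguments": {"series": [[0.02,-0.032,-0.02,0,0,0],[0.044,-0.064,-0.04,0,0,0],[0.044,-0.064,-0.06,0,0,0],[0.044,-0.064,-0.08,0,0,0],[0.044,-0.064,-0.08,0,0,0]]}}

```text
time: 1.35
tool_pos: [439.6, 259.0, 158.8]
orientation: [0.295, -3.122, 0.006]
ft_force: [-1.7, -0.0, 0.3]
finger_gap: -0.1
```

Run:
```python
from h import *
o=get_obs(); print({k:np.round(o[k],3) for k in("time","joint_pos","tool_pos","orientation","ft_force","finger_gap")},tcp_to_tips, tcp_to_tips() if callable(tcp_to_tips) else '')
s=snapshot("top"); W=world(s); I=s["pixels"]; np.save("top1.npy",W)
a=cv2.resize(I[165:300,170:350],None,fx=4,fy=4,interpolation=cv2.INTER_CUBIC);cv2.imwrite("pics/c2.png",a)
```

```text
{'time': np.float64(1.35), 'joint_pos': array([-0.729,  0.315,  0.089,  2.026, -0.038,  0.809,  1.141]), 'tool_pos': array([439.59 , 259.019, 158.756]), 'orientation': array([ 0.295, -3.122,  0.006]), 'ft_force': array([-1.691, -0.015,  0.277]), 'finger_gap': np.float64(-0.061)} 11.0
```

View pics/c2.png

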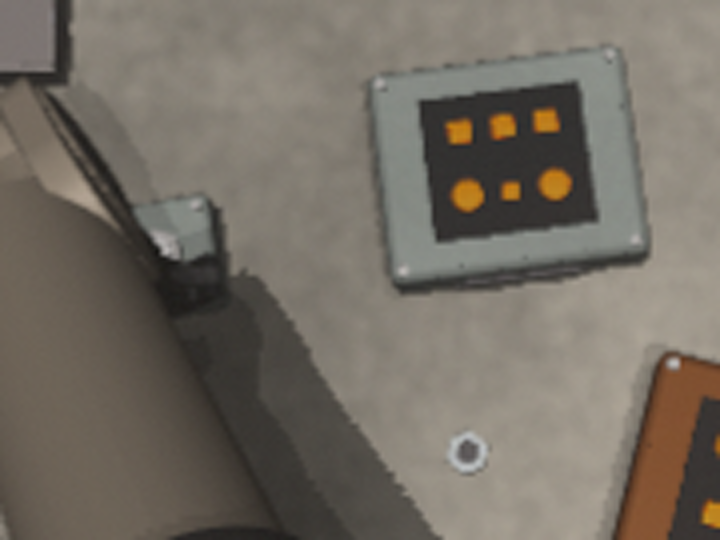

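The arm hides the box from the top camera, with the fingers near (185,270). I lower behind the ball and check from the scene camera.

Call:
{"name": "move_arm", "arguments": {"series": [[0,0,-0.02,0,0,0],[0,0,-0.04,0,0,0],[0,0,-0.055,0,0,0],[0,0,-0.055,0,0,0],[0,0,-0.055,0,0,0]]}}

```text
time: 1.82
tool_pos: [441.3, 262.2, 108.0]
orientation: [0.3, -3.127, -0.0]
ft_force: [-0.6, 0.6, 0.6]
finger_gap: -0.2
```

Run:
```python
from h import *
o=get_obs(); print({k:np.round(o[k],3) for k in("time","tool_pos","ft_force")})
s=snapshot("scene"); W=world(s); I=s["pixels"]
a=cv2.resize(I[190:290,280:400],None,fx=5,fy=5,interpolation=cv2.INTER_CUBIC);cv2.imwrite("pics/c3.png",a)
d=np.array([.982,.189]); e=np.array([-.189,.982]); P=np.array([495.5,271.7])
Q=W[190:290,280:400].reshape(-1,3); Q=Q[np.isfinite(Q[:,0])]; a_=(Q[:,:2]-P)@d; b_=(Q[:,:2]-P)@e
for z in range(60,150,6):
    m=(Q[:,2]>z)&(Q[:,2]<=z+6)&(abs(b_)<40)&(abs(a_)<90)
    if m.any(): print(z,m.sum(),"a",np.sort(a_[m]).round(0)[[0,-1]],"near ball a", np.sort(a_[m&(a_>-30)]).round(0)[:3],"fingers max a",a_[m&(a_<-25)].max().round(1) if (m&(a_<-25)).any() else None,"b",b_[m].min().round(0),b_[m].max().round(0))
```

```text
{'time': np.float64(1.817), 'tool_pos': array([441.285, 262.172, 107.984]), 'ft_force': array([-0.64 ,  0.589,  0.598])}
60 16 a [-11.  15.] near ball a [-11.  -8.  -4.] fingers max a None b -22.0 13.0
66 3 a [1. 3.] near ball a [1. 3. 3.] fingers max a None b 2.0 5.0
72 7 a [-7.  4.] near ball a [-7. -4. -1.] fingers max a None b -3.0 4.0
78 6 a [-7.  1.] near ball a [-7. -5. -5.] fingers max a None b -2.0 3.0
84 2 a [-6. -4.] near ball a [-6. -4.] fingers max a None b -3.0 2.0
90 4 a [-12.  -3.] near ball a [-12.  -6.  -5.] fingers max a None b -2.0 2.0
96 5 a [-49.  -5.] near ball a [-8. -7. -5.] fingers max a -48.1 b -5.0 3.0
102 12 a [-48.  -5.] near ball a [-16. -14. -13.] fingers max a -42.2 b -4.0 9.0
108 14 a [-52.  -2.] near ball a [-11. -10.  -7.] fingers max a -42.0 b -9.0 15.0
114 13 a [-60. -42.] near ball a [] fingers max a -41.8 b -11.0 16.0
120 11 a [-59. -43.] near ball a [] fingers max a -43.2 b -11.0 15.0
126 11 a [-54. -44.] near ball a [] fingers max a -43.6 b -11.0 14.0
132 7 a [-49. -41.] near ball a [] fingers max a -40.9 b -3.0 15.0
138 10 a [-50. -42.] near ball a [] fingers max a -41.7 b -16.0 27.0
144 32 a [-68. -39.] near ball a [] fingers max a -39.1 b -30.0 36.0
```

View pics/c3.png

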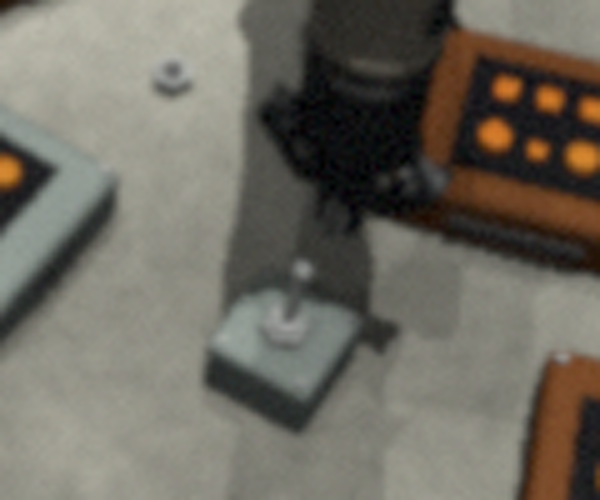

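The fingertips hang at z of about 97, with their front face about 25 mm behind the ball ((300,268) in the crop) and laterally aligned. I push along box x in small rows.

Call:
{"name": "move_arm", "arguments": {"series": [[0.006,0.001,-0.002,0,0,0],[0.012,0.002,-0.002,0,0,0],[0.017,0.003,-0.002,0,0,0],[0.021,0.004,-0.002,0,0,0],[0.025,0.005,-0.002,0,0,0]]}}

```text
time: 2.28
tool_pos: [467.3, 266.7, 105.7]
orientation: [-0.298, 3.127, 0.001]
ft_force: [0.0, -0.3, 0.1]
finger_gap: -0.1
```

Call:
{"name": "move_arm", "arguments": {"series": [[0.005,0.001,0,0,0,0],[0.01,0.002,0,0,0,0],[0.015,0.003,0,0,0,0],[0.02,0.004,0,0,0,0],[0.024,0.0045,0,0,0,0]]}}

```text
time: 2.7
tool_pos: [490.9, 271.0, 105.1]
orientation: [0.298, -3.127, 0.0]
ft_force: [-1.6, 0.6, -0.8]
finger_gap: -0.1
```

```bash
cat > lev.py <<'E'
from h import *
import sys
o=get_obs(); print({k:np.round(o[k],3) for k in("time","tool_pos","ft_force")})
s=snapshot("scene"); W=world(s); I=s["pixels"]
a=cv2.resize(I[190:290,280:400],None,fx=5,fy=5,interpolation=cv2.INTER_CUBIC);cv2.imwrite(f"pics/{sys.argv[1]}.png",a)
d=np.array([.982,.189]); e=np.array([-.189,.982]); P=np.array([495.5,271.7])
Q=W[190:290,280:400].reshape(-1,3); Q=Q[np.isfinite(Q[:,0])]; A=(Q[:,:2]-P)@d; B=(Q[:,:2]-P)@e
for z in range(60,114,6):
    m=(Q[:,2]>z)&(Q[:,2]<=z+6)&(abs(B)<14)&(abs(A)<45)
    if m.any(): print(z,"a",np.sort(A[m]).round(0))
x0,x1,y0,y1=315,360,240,280
P=W[y0:y1,x0:x1].reshape(-1,3); P=P[(P[:,2]>42)&(P[:,2]<54)]
print(cv2.minAreaRect(P[:,:2].astype(np.float32)))
E
python3 lev.py c4
```

```text
{'time': np.float64(2.7), 'tool_pos': array([490.854, 271.04 , 105.132]), 'ft_force': array([-1.628,  0.574, -0.833])}
60 a [-7. -5. -4.  0.  1.  2.  2.  3.  5.  6.  6.  7.  7.  8. 11. 13. 13.]
66 a [-4.  6.]
72 a [6. 7.]
78 a [8.]
84 a [ 8. 10. 10.]
90 a [1.]
96 a [-1.  4. 16. 16.]
102 a [-9. -3. -0.  1.  4.  5.  5.  6.  7. 12. 12. 12. 13. 16. 17. 18. 20.]
108 a [-1.  1.  2.  2.  2.  4.  5.  5.  6.  6.  7. 11. 16. 17. 17.]
((496.9942321777344, 272.7408447265625), (77.74760437011719, 75.36091613769531), 10.032127380371094)
```

View pics/c4.png

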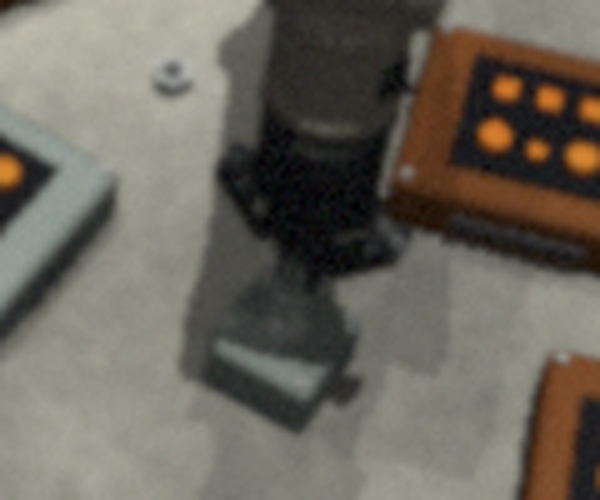

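The tips are against the lever, whose ball is at about +12 mm and needs at least 13; the target is about 17. The box has not moved. I push a few millimetres more and watch the force.

Call:
{"name": "move_arm", "arguments": {"series": [[0.001,0.0002,0,0,0,0],[0.002,0.0004,0,0,0,0],[0.003,0.0006,0,0,0,0],[0.004,0.0008,0,0,0,0],[0.004,0.0008,0,0,0,0]]}}

```text
time: 3.17
tool_pos: [494.3, 271.8, 105.2]
orientation: [0.299, -3.127, 0.0]
ft_force: [-1.7, 0.4, -1.1]
finger_gap: -0.2
```

Call:
{"name": "move_arm", "arguments": {"series": [[0.0005,0.0001,0,0,0,0],[0.001,0.0002,0,0,0,0],[0.0015,0.0003,0,0,0,0],[0.0015,0.0003,0,0,0,0],[0.0015,0.0003,0,0,0,0]]}}

```text
time: 3.58
tool_pos: [495.9, 272.1, 105.3]
orientation: [-0.298, 3.127, 0.0]
ft_force: [-2.0, -0.2, -1.8]
finger_gap: 0.2
```

```bash
python3 lev.py c5
```

```text
{'time': np.float64(3.583), 'tool_pos': array([495.945, 272.12 , 105.322]), 'ft_force': array([-1.983, -0.242, -1.753])}
60 a [-6. -5. -5. -5. -1. -0.  2.  2.  5.  6.  6.  7.  8.  9. 10. 14. 18.]
66 a [3. 7.]
72 a [ 6. 11.]
78 a [ 6. 12.]
96 a [ 3.  5.  5. 10. 19. 22.]
102 a [ 3.  3.  5. 11. 12. 12. 12. 13. 16. 17. 17. 18. 19. 20. 22. 23. 25.]
108 a [ 1.  4.  7.  8.  8. 10. 10. 12. 12. 12. 22. 22.]
((497.0498962402344, 271.9499816894531), (78.0421371459961, 75.39730072021484), 10.537606239318848)
```

Call:
{"name": "move_arm", "arguments": {"series": [[-0.01,-0.002,0,0,0,0],[-0.03,-0.006,0,0,0,0],[-0.05,-0.01,0.005,0,0,0],[-0.06,-0.012,0.03,0,0,0],[-0.06,-0.012,0.05,0,0,0]]}}

```text
time: 4.05
tool_pos: [432.8, 259.2, 155.5]
orientation: [0.3, -3.125, 0.002]
ft_force: [0.5, 0.2, 0.5]
finger_gap: -0.2
```

```bash
python3 lev.py c5
```

```text
{'time': np.float64(4.05), 'tool_pos': array([432.816, 259.178, 155.495]), 'ft_force': array([0.5  , 0.225, 0.472])}
60 a [-8. -6. -6. -5. -5. -1. -0.  1.  1.  3.  5.  5.  5.  7.  7.  8. 10. 10.
 11.]
66 a [5. 5. 8.]
78 a [ 6.  9. 11.]
84 a [17.]
96 a [ 9. 15. 19. 20. 23. 23.]
102 a [15. 17. 18. 22. 22. 23.]
108 a [20. 24.]
((497.7743225097656, 272.2726745605469), (77.93281555175781, 77.63969421386719), 8.579776763916016)
```

View pics/c5.png

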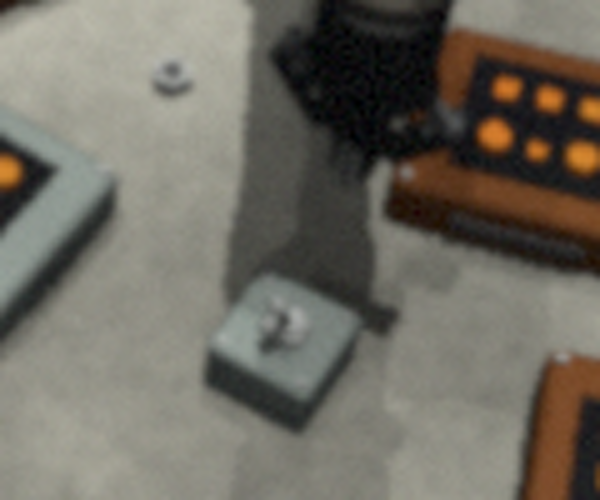

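The crop shows the ball now on the far side, over the hexagon nut at (285,322), and the box is unmoved. The ball centre is about 18 mm past the pivot, roughly 0.86 rad. I go above the keys and set the fingers to about 45 mm.

Call:
{"name": "move_arm", "arguments": {"hand": 0.465, "series": [[0.012,-0.027,0.005,0,0,0],[0.025,-0.055,0.005,0,0,-0.02],[0.038,-0.083,0.005,0,0,-0.03],[0.051,-0.111,0.005,0,0,-0.045],[0.064,-0.139,0.005,0,0,-0.045]]}}

```text
time: 4.52
tool_pos: [500.5, 119.9, 160.8]
orientation: [-0.227, 3.132, 0.001]
ft_force: [0.3, 0.2, 0.4]
finger_gap: 45.6
```

Call:
{"name": "move_arm", "arguments": {"series": [[0.013,-0.028,0,0,0,0],[0.026,-0.057,0,0,0,0],[0.035,-0.076,0,0,0,0],[0.04,-0.088,0,0,0,0],[0.04,-0.088,0,0,0,0]]}}

```text
time: 4.93
tool_pos: [541.0, 29.4, 160.7]
orientation: [-0.219, 3.132, -0.002]
ft_force: [-0.7, -0.6, 0.3]
finger_gap: 45.8
```

Call:
{"name": "move_arm", "arguments": {"series": [[0,0,-0.02,0,0,0],[0,0,-0.04,0,0,0],[0,0,-0.05,0,0,0],[0,0,-0.05,0,0,0],[0,0,-0.05,0,0,0]]}}

```text
time: 5.35
tool_pos: [539.5, 33.8, 110.3]
orientation: [0.229, -3.132, -0.0]
ft_force: [-0.3, -0.5, -0.4]
finger_gap: 45.9
```

```bash
cat > key.py <<'E'
from h import *
import sys
o=get_obs(); print({k:np.round(o[k],3) for k in("time","tool_pos","orientation","ft_force","finger_gap")})
t=snapshot("top"); T=world(t); d=np.array([.982,.189]); P=np.array([495.5,271.7])
Q=T[205:255,190:235].reshape(-1,3); Q=Q[Q[:,2]>92]; A=(Q[:,:2]-P)@d; print("lever top view: n",len(A),"mean",A.mean().round(1),A.min().round(1),A.max().round(1))
P=T[205:255,190:235].reshape(-1,3); P=P[(P[:,2]>42)&(P[:,2]<54)]; print(cv2.minAreaRect(P[:,:2].astype(np.float32)))
s=snapshot("scene"); W=world(s)
cv2.imwrite(f"pics/{sys.argv[1]}.png",cv2.resize(s["pixels"][150:270,215:335],None,fx=5,fy=5,interpolation=cv2.INTER_CUBIC))
d=np.array([np.cos(.145),np.sin(.145)]); e=np.array([-d[1],d[0]]); P=np.array([540,33.])
Q=W[150:270,215:335].reshape(-1,3); Q=Q[np.isfinite(Q[:,0])]; A=(Q[:,:2]-P)@d; B=(Q[:,:2]-P)@e
for z in range(64,112,4):
    m=(Q[:,2]>z)&(Q[:,2]<=z+4)&(abs(A)<40)&(abs(B)<70)
    if m.any(): print(z,"a",np.sort(A[m]).round(0),"b",np.sort(B[m]).round(0))
E
python3 key.py c6
```

```text
{'time': np.float64(5.35), 'tool_pos': array([539.549,  33.789, 110.263]), 'orientation': array([ 0.229, -3.132, -0.   ]), 'ft_force': array([-0.319, -0.546, -0.355]), 'finger_gap': np.float64(45.886)}
lever top view: n 22 mean 15.6 9.2 24.9
((495.7055969238281, 271.5325622558594), (74.83956146240234, 75.36917114257812), 9.92944049835205)
64 a [-1.  2.  2.] b [-34.  35.  42.]
100 a [-9.  2.  7.] b [-25. -21. -21.]
104 a [-3. -1.  1.  3.  5.] b [-22. -21. -19.  30.  32.]
108 a [-11.  -8.   3.   9.  11.] b [-24. -20. -18.  32.  34.]
```

View pics/c6.png

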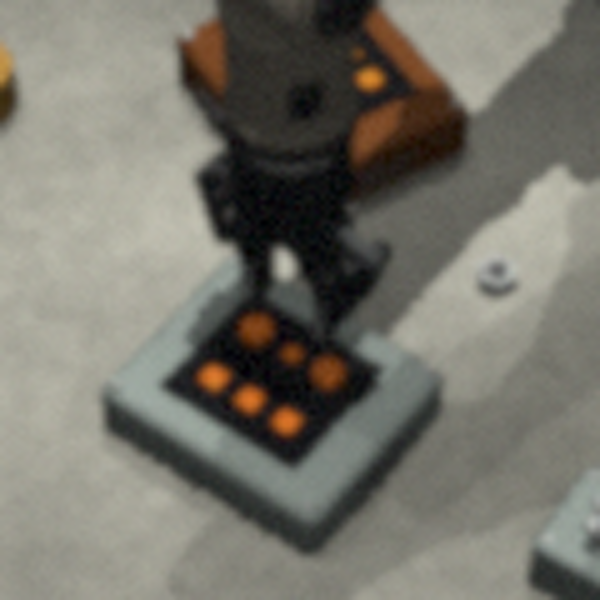

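The crop shows both fingers above the round keys (258,328) and (328,372), with the tips at z of about 100. I measure the lever once more by averaging and descend to near the keys.

Run:
```python
from h import *
d=np.array([.982,.189]); P=np.array([495.6,271.6]); L=[]
for W in [np.load("top0.npy")]+[world(snapshot("top")) for _ in range(6)]:
    Q=W[205:255,190:235].reshape(-1,3); Q=Q[Q[:,2]>94]; A=(Q[:,:2]-P)@d; L.append((len(A),A.mean().round(1),np.median(A).round(1),np.median(Q[:,2]).round(1)))
print(L)
```

```text
[(19, np.float64(-11.7), np.float64(-11.8), np.float64(105.5)), (19, np.float64(16.3), np.float64(16.3), np.float64(103.6)), (18, np.float64(16.7), np.float64(16.4), np.float64(104.7)), (17, np.float64(16.8), np.float64(16.8), np.float64(103.7)), (19, np.float64(16.6), np.float64(17.0), np.float64(102.6)), (20, np.float64(16.0), np.float64(16.0), np.float64(102.4)), (20, np.float64(16.0), np.float64(16.2), np.float64(102.8))]
```

Call:
{"name": "move_arm", "arguments": {"series": [[0,0,-0.01,0,0,0],[0,0,-0.02,0,0,0],[0,0,-0.029,0,0,0],[0,0,-0.032,0,0,0],[0,0,-0.032,0,0,0]]}}

```text
time: 6.17
tool_pos: [538.8, 32.9, 76.7]
orientation: [0.228, -3.13, 0.001]
ft_force: [-0.2, 1.1, -0.3]
finger_gap: 46.0
```

The lever sits at 16.4 mm or more, about 0.83 rad, so it is over. I press down gradually.

Call:
{"name": "move_arm", "arguments": {"series": [[0,0,-0.002,0,0,0],[0,0,-0.004,0,0,0],[0,0,-0.006,0,0,0],[0,0,-0.006,0,0,0],[0,0,-0.006,0,0,0]]}}

```text
time: 6.58
tool_pos: [540.0, 33.1, 72.4]
orientation: [-0.228, 3.133, 0.0]
ft_force: [-0.3, -1.1, -0.1]
finger_gap: 45.9
```

Call:
{"name": "move_arm", "arguments": {"series": [[0,0,-0.001,0,0,0],[0,0,-0.002,0,0,0],[0,0,-0.003,0,0,0],[0,0,-0.003,0,0,0],[0,0,-0.003,0,0,0]]}}

```text
time: 7.0
tool_pos: [539.9, 33.1, 69.3]
orientation: [0.228, -3.133, -0.0]
ft_force: [-0.5, 0.5, 0.2]
finger_gap: 45.4
```

Call:
{"name": "move_arm", "arguments": {"series": [[0,0,-0.001,0,0,0],[0,0,-0.002,0,0,0],[0,0,-0.003,0,0,0],[0,0,-0.003,0,0,0],[0,0,-0.003,0,0,0]]}}

```text
time: 7.42
tool_pos: [540.1, 33.1, 66.5]
orientation: [-0.228, 3.133, 0.0]
ft_force: [-1.0, -0.2, 4.8]
finger_gap: 45.7
```

Call:
{"name": "move_arm", "arguments": {"series": [[0,0,-0.001,0,0,0],[0,0,-0.002,0,0,0],[0,0,-0.003,0,0,0],[0,0,-0.003,0,0,0],[0,0,-0.003,0,0,0]]}}

```text
time: 7.83
tool_pos: [540.1, 33.1, 63.5]
orientation: [-0.228, 3.133, 0.0]
ft_force: [-1.5, -0.1, 7.2]
finger_gap: 46.1
```

```bash
python3 key.py c7 | head -2;python3 -c "
from station import *;o=get_obs();print(o['wrist_torque'],o['ft_force'],o['tool_pos'])"
```

```text
{'time': np.float64(7.833), 'tool_pos': array([540.055,  33.103,  63.546]), 'orientation': array([-0.228,  3.133,  0.   ]), 'ft_force': array([-1.456, -0.075,  7.247]), 'finger_gap': np.float64(46.067)}
lever top view: n 19 mean 16.7 11.2 24.2
[0.00656892 0.35088288 0.03267448] [-2.06046427 -0.1855618   7.13584017] [540.06489875  33.11465916  63.58899228]
```

At 7.2 N and with no roll moment, both keys are nearly down evenly. I press on to the stops.

Call:
{"name": "move_arm", "arguments": {"series": [[0,0,-0.0005,0,0,0],[0,0,-0.001,0,0,0],[0,0,-0.0015,0,0,0],[0,0,-0.0015,0,0,0],[0,0,-0.0015,0,0,0]]}}

```text
time: 8.35
tool_pos: [540.1, 33.2, 62.7]
orientation: [-0.228, 3.133, 0.001]
ft_force: [-3.3, -0.4, 13.2]
finger_gap: 45.9
```

At the stops (13 N). I hold for 3.3 s.

Call:
{"name": "move_arm", "arguments": {"series": [[0,0,-0.0005,0,0,0],[0,0,-0.0005,0,0,0],[0,0,-0.0005,0,0,0],[0,0,-0.0005,0,0,0],[0,0,-0.0005,0,0,0]]}}

```text
time: 8.77
tool_pos: [540.1, 33.1, 62.6]
orientation: [-0.228, 3.133, 0.001]
ft_force: [-5.0, -0.2, 18.7]
finger_gap: 45.3
```

Call:
{"name": "move_arm", "arguments": {"series": [[0,0,0,0,0,0],[0,0,0,0,0,0],[0,0,0,0,0,0],[0,0,0,0,0,0],[0,0,0,0,0,0]]}}

```text
time: 9.18
tool_pos: [540.1, 33.1, 62.6]
orientation: [-0.228, 3.133, 0.001]
ft_force: [-5.1, -0.7, 18.0]
finger_gap: 45.6
```

Call:
{"name": "move_arm", "arguments": {"series": [[0,0,0,0,0,0],[0,0,0,0,0,0],[0,0,0,0,0,0],[0,0,0,0,0,0],[0,0,0,0,0,0]]}}

```text
time: 9.6
tool_pos: [540.1, 33.1, 62.6]
orientation: [-0.228, 3.133, 0.001]
ft_force: [-5.0, 0.9, 18.2]
finger_gap: 45.5
```

Call:
{"name": "move_arm", "arguments": {"series": [[0,0,0,0,0,0],[0,0,0,0,0,0],[0,0,0,0,0,0],[0,0,0,0,0,0],[0,0,0,0,0,0]]}}

```text
time: 10.02
tool_pos: [540.1, 33.1, 62.6]
orientation: [-0.228, 3.133, 0.001]
ft_force: [-5.2, -0.0, 19.3]
finger_gap: 45.5
```

Call:
{"name": "move_arm", "arguments": {"series": [[0,0,0,0,0,0],[0,0,0,0,0,0],[0,0,0,0,0,0],[0,0,0,0,0,0],[0,0,0,0,0,0]]}}

```text
time: 10.43
tool_pos: [540.1, 33.1, 62.6]
orientation: [-0.228, 3.133, 0.001]
ft_force: [-4.8, 0.0, 17.9]
finger_gap: 45.9
```

Call:
{"name": "move_arm", "arguments": {"series": [[0,0,0,0,0,0],[0,0,0,0,0,0],[0,0,0,0,0,0],[0,0,0,0,0,0],[0,0,0,0,0,0]]}}

```text
time: 10.85
tool_pos: [540.1, 33.1, 62.6]
orientation: [-0.228, 3.133, 0.001]
ft_force: [-4.6, -0.2, 18.4]
finger_gap: 45.3
```

Call:
{"name": "move_arm", "arguments": {"series": [[0,0,0,0,0,0],[0,0,0,0,0,0],[0,0,0,0,0,0],[0,0,0,0,0,0],[0,0,0,0,0,0]]}}

```text
time: 11.27
tool_pos: [540.1, 33.1, 62.6]
orientation: [-0.227, 3.133, 0.001]
ft_force: [-5.2, -0.6, 18.7]
finger_gap: 45.9
```

Call:
{"name": "move_arm", "arguments": {"series": [[0,0,0,0,0,0],[0,0,0,0,0,0],[0,0,0,0,0,0],[0,0,0,0,0,0],[0,0,0,0,0,0]]}}

```text
time: 11.68
tool_pos: [540.1, 33.1, 62.6]
orientation: [-0.227, 3.133, 0.001]
ft_force: [-4.7, -0.4, 18.2]
finger_gap: 45.6
```

```bash
python3 key.py c7;python3 -c "
from station import *;o=get_obs();print(o['wrist_torque'],o['ft_force'],o['tool_pos'])"
```

```text
{'time': np.float64(11.683), 'tool_pos': array([540.084,  33.086,  62.591]), 'orientation': array([-2.270e-01,  3.133e+00,  1.000e-03]), 'ft_force': array([-4.651, -0.408, 18.239]), 'finger_gap': np.float64(45.569)}
lever top view: n 20 mean 16.4 11.6 23.5
((495.4355773925781, 271.3043212890625), (75.67467498779297, 75.71701049804688), 10.389415740966797)
64 a [-8.  3.  4.  5.  6.  6.  7.  9. 10.] b [-33. -31. -25. -24. -23.  28.  31.  34.  36.]
68 a [-14. -11.  -6.  -2.   3.   4.   5.   7.   7.  11.  11.] b [-23. -21. -20. -20. -19. -19. -19.  27.  37.  39.  40.]
72 a [-6.  1.  4.  4.  4.  6.  7.  8.  9.] b [-33. -27. -25. -20. -19.  32.  35.  37.  39.]
76 a [-11.  -5.  -1.   2.   3.   4.   4.   5.   5.   6.  10.] b [-32. -23. -20. -20. -19.  26.  29.  34.  36.  39.  40.]
80 a [-10.  -4.  -0.   4.   6.   9.] b [-26. -22. -17.  33.  33.  38.]
84 a [-14. -11.  -6.  -5.  -2.  -0.   0.   1.   2.   4.   6.   8.   8.] b [-23. -21. -21. -20. -20. -19. -19. -18.  28.  32.  35.  38.  38.]
88 a [-12.   6.   9.] b [-24. -22. -20.]
92 a [-12.  -7.  -7.  -4.  -2.   1.   3.   5.   6.   8.   8.   
[... 292 characters left out ...]
 -11. -10. -10.  -8.  -6.  -5.  -3.  -1.   0.   1.   2.   2.
   3.   6.   7.   7.   8.   8.   9.   9.   9.   9.  10.  11.  13.] b [-53. -50. -49. -47. -47. -45. -39. -37. -34. -29. -23.  25.  32.  35.
  36.  36.  36.  38.  39.  40.  42.  48.  51.  54.  56.  57.  57.]
108 a [-15. -12. -11.  -8.  -7.  -6.  -5.  -5.  -5.  -4.  -3.   1.   4.   5.
   5.   6.   7.   7.   7.   8.   8.   8.   8.   8.   9.  10.  10.  11.
  12.  13.] b [-53. -51. -47. -44. -44. -43. -42. -42. -40. -40. -39. -37. -37. -29.
  28.  30.  32.  33.  34.  34.  35.  35.  35.  37.  37.  39.  42.  48.
  56.  58.]
[-0.04854349  1.19143194  0.00776517] [-5.11648798  0.42261752 18.95432827] [540.0734394   33.10288416  62.60447394]
```

View pics/c7.png

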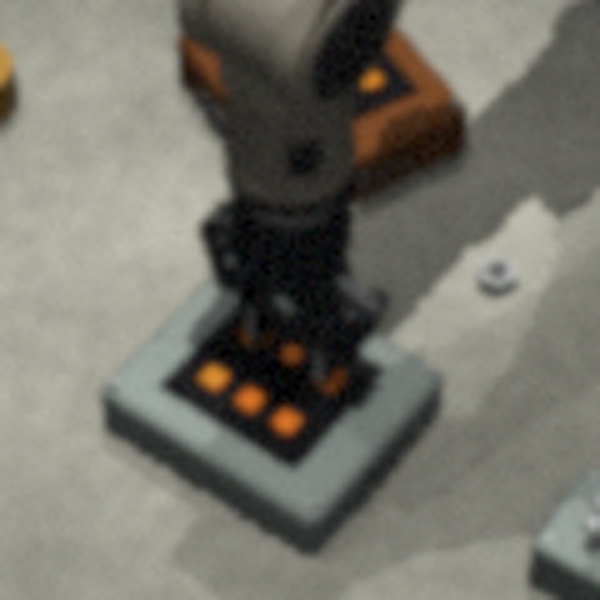

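The picture shows both tips centred on the round keys ((258,335), (330,375)), the square keys free and the housing unmoved. The hold has lasted over 3.3 s at 18 N, so I release straight up.

Call:
{"name": "move_arm", "arguments": {"series": [[0,0,0.004,0,0,0],[0,0,0.008,0,0,0],[0,0,0.014,0,0,0],[0,0,0.03,0,0,0],[0,0,0.06,0,0,0]]}}

```text
time: 12.2
tool_pos: [537.5, 32.9, 119.3]
orientation: [0.228, -3.127, 0.001]
ft_force: [0.0, 1.2, -0.5]
finger_gap: 46.0
```

Call:
{"name": "move_arm", "arguments": {"series": [[-0.01,0,0.03,0,0,0],[-0.03,-0.02,0.06,0,0,0],[-0.06,-0.04,0.09,0,0,0],[-0.08,-0.06,0.1,0,0,0],[-0.08,-0.06,0.1,0,0,0]]}}

```text
time: 12.62
tool_pos: [457.1, -31.3, 223.8]
orientation: [-0.219, 3.132, -0.001]
ft_force: [0.5, -0.5, -1.3]
finger_gap: 45.8
```

Call:
{"name": "move_arm", "arguments": {"series": [[0,0,0,0,0,0],[0,0,0,0,0,0],[0,0,0,0,0,0],[0,0,0,0,0,0],[0,0,0,0,0,0]]}}

```text
time: 13.03
tool_pos: [460.1, -26.3, 220.6]
orientation: [0.23, -3.132, 0.0]
ft_force: [-0.3, 0.5, -1.1]
finger_gap: 45.6
```

Run:
```python
from h import *
o=get_obs(); print({k:np.round(o[k],3) for k in("time","tool_pos","ft_force","qd")})
S0=np.load("scene0.npy"); t=snapshot("top"); T=world(t); s=snapshot("scene"); S=world(s)
d=np.array([.982,.189]); Q=T[205:255,190:235].reshape(-1,3); Q=Q[Q[:,2]>94]; print("lever a",len(Q),((Q[:,:2]-[495.6,271.6])@d).mean())
I=s["pixels"]; b,g,r=[I[...,k].astype(int) for k in range(3)]
mm=np.zeros(I.shape[:2],np.uint8); mm[195:260,232:310]=((r>120)&(r-b>90))[195:260,232:310]
n,l,st,c=cv2.connectedComponentsWithStats(mm)
for i in range(1,n):
    if st[i,4]>6: print(c[i].round(1),np.nanmean(S[l==i],0).round(1))
for bx in((225,312,190,265),(315,360,240,280)):
    for W in(S0,S):
        P=W[bx[2]:bx[3],bx[0]:bx[1]].reshape(-1,3); P=P[(P[:,2]>42)&(P[:,2]<56)]; print(cv2.minAreaRect(P[:,:2].astype(np.float32)))
cv2.imwrite("pics/c8.png",I)
```

```text
{'time': np.float64(13.033), 'tool_pos': array([460.108, -26.306, 220.591]), 'ft_force': array([-0.257,  0.54 , -1.064]), 'qd': array([ 0.002, -0.005,  0.003,  0.004,  0.   ,  0.001,  0.002])}
lever a 17 16.623257033342185
[265.9 215.2] [543.    4.1  58.7]
[273.  220.2] [538.3  32.8  53.7]
[280.  223.8] [535.2  62.4  58.4]
[257.3 225. ] [589.   10.2  54.6]
[264.5 229.5] [584.8  40.   53.9]
[272. 234.] [580.5  70.3  54.2]
((561.1441040039062, 39.1231689453125), (152.75442504882812, 182.5372314453125), 8.087759017944336)
((560.702392578125, 38.099815368652344), (153.47642517089844, 180.65203857421875), 7.998121738433838)
((496.526123046875, 272.64630126953125), (79.1253890991211, 76.87425231933594), 11.091144561767578)
((497.37506103515625, 272.2618713378906), (78.21893310546875, 77.2984390258789), 10.591062545776367)
```

View pics/c8.png

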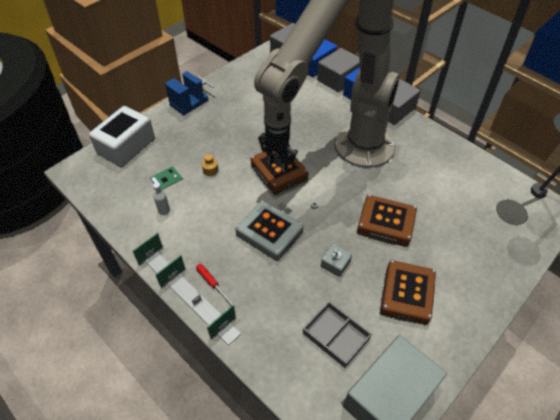

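The final picture shows the arm clear above the unit at (270,225), all keys up and back at their starting pixels, the lever over at (336,256), and every bystander in place.

```bash
python3 -c "
from station import *; print(close_job())"
```

```text
the job is handed in; nothing more can be done
None
```

I pushed the lever over with the shut fingers, then pressed both round keys with one fingertip each. I held them on their stops at about 18 N for over 3 s, released straight up, backed clear and handed the job in at about 13 s. The hand-in reports no verdict.

**Lever:** the last check puts the ball about 16.6 mm past the pivot, roughly 0.84 rad against the 0.75 needed. My readings through the run ranged from 0.81 to 0.87 rad. The lever was never pushed against its stop, but every reading was above 0.75.

**Keys:** the press built up evenly, with no sideways moment at the wrist, so both keys went down together. Afterwards the round key tops read 58.4 and 58.7 mm, against 58.6 and 59.4 mm at the start. The square keys read at most 1.5 mm lower than before. These differences are within camera noise, and all keys sit at their starting pixels.

**Everything else:** the validator and switch box are within about 1 mm of where they began. The bystanders look untouched in the last picture, though I did not measure them. The robot touches nothing.

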